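# Empty oil bottle into the flap bin

### The job

The yellow oil bottle with the red cap is empty: pick it up and push it through the spring flap of the blue dry-waste bin, letting the bottle itself (not the fingers) push the flap open, until the whole bottle has dropped inside and the flap has sprung fully shut behind it. Keep the green bin's flap shut and do not shift or knock over anything else on the counter.

Things in the scene. Friction and masses are not known exactly. Their poses are not given: they have to be found in the camera images.
- bottle: empty yellow plastic oil bottle with a white paper band and a round red cap, 140 tall, 50 to 100 g, standing upright. Origin: centre of its underside, z along the bottle to the cap. Round body 50 diameter up to 82, tapering to a 26 neck at 100; red cap 32 diameter from 104 to 140 (mm).
- bottle_center (a point): point on the bottle's axis 70 above its underside (mm).
- dry_bin: BLUE dry-waste bin, fixed, hollow, 240 deep (its x, front to back) x 140 wide (y) x 335 high; origin under its centre. Front wall 171 high; above it a face slopes up and back at 40 deg from level to 234, 76 behind the front, where a wall rises to the top, in the way of a gripper straight above the mouth. Walls and floor 6 thick. Yaw -0.3 to 0 (mm).
- dry_mouth (a point): centre of the blue bin's mouth on the sloping face's outside, 80 before the bin's centre, 203.5 above the counter; axes as the bin (not tilted). Mouth 62 up the slope x 100 wide (y). The way in is square to the slope: forward and down, 40 deg from straight down, (0.643, 0, -0.766) in bin axes; free for 190 behind (mm).
- dry_flap (a joint): white flap, 59 x 96 x 4, that shuts the blue bin's mouth; hinged along the mouth's upper edge, swings inwards only. 0 = shut, rises to 1.45 rad as it is pushed in; a light spring shuts it (0.04 N m when shut, 0.16 N m wide open: about 1 to 4 N at the flap). A thing lying in the mouth keeps it open.
- wet_bin: GREEN wet-waste bin, same shape and size as the blue one and beside it (which is left and which right varies); origin under its centre, x front to back, z up; yaw -0.3 to 0 (mm).
- wet_mouth (a point): centre of the green bin's mouth on the sloping face's outside, 80 before the bin's centre, 203.5 above the counter; axes as the bin (not tilted). Mouth 62 up the slope x 100 wide (y). The way in is square to the slope: forward and down, 40 deg from straight down, (0.643, 0, -0.766) in bin axes; free for 190 behind (mm).
- wet_flap (a joint): white flap, 59 x 96 x 4, that shuts the green bin's mouth; hinged along the mouth's upper edge, swings inwards only. 0 = shut, rises to 1.45 rad as it is pushed in; a light spring shuts it (0.04 N m when shut, 0.16 N m wide open: about 1 to 4 N at the flap). A thing lying in the mouth keeps it open.
- idli_stand: bystander: two-tier steel idli stand, 176 across, 203 high; origin under its centre (mm).
- tawa: bystander: black nonstick tawa, 220 diameter, 22 high, with a 130 handle along its -y; origin under the pan's centre (mm).
- turner: bystander: steel flat turner lying on the counter, 280 long along its x, black handle to -x; origin under its middle (mm).
- brush: bystander: red silicone brush with rigid handle lying on the counter, about 200 long along its x, handle to -x; origin under its middle (mm).
- glass_jar: bystander: lever-lock glass storage jar, 90 diameter, 141 high, standing; origin under its centre (mm).
- tumbler: bystander: steel tumbler, 72 diameter, 90 high, standing; origin under its centre (mm).
Mind the look-alikes: they are no part of the job. Several things look just like the bottle: the one meant starts nearest to the robot's base.

How it is judged:
On the way:
1. the bottle itself pushes the blue bin's flap open (past 0.4 rad), the fingers not pressing on the bin or flap (value of joint dry_flap above 0.4 rad and contact force between bottle and dry_bin above 0.05 N and contact force between the fingers and dry_bin below 0.5 N), for 0.1 s.
At the end, for the whole second after the job is handed in: The bottle lies still inside the blue bin (its middle between the bin's walls and less than 150 mm above the counter), and the flaps of both bins are shut to within 0.1 rad (z of bottle_center in the frame of dry_bin below 0.15 m and x of bottle_center in the frame of dry_bin between -0.115 and 0.115 m and y of bottle_center in the frame of dry_bin between -0.065 and 0.065 m and value of joint each of dry_flap, wet_flap below 0.1 rad and linear speed of bottle below 0.05 m/s); the robot touches nothing.
It fails at once if the green bin's flap is pushed open (past 0.25 rad) (value of joint wet_flap above 0.25 rad).
It fails at once if a bystander is shifted by more than 30 mm or tipped by more than 0.35 rad (distance of any of idli_stand, tawa, turner, brush, glass_jar, tumbler from where it was at the start of the episode above 0.03 m or angle between any of idli_stand, tawa, turner, brush, glass_jar, tumbler's own z axis and vertical above 0.35 rad).
It also fails if it takes over 67 s, if anything falls off the work surface, if the arm or the gripper's body presses on something with over 40 N, if the wrist force passes 120 N, or if a joint passes its speed limit or range.

### The arm

A 6-joint arm with a two-finger parallel gripper is mounted at the origin on the work surface. World frame = base frame: x ahead of the robot, y to its left, z up, the work surface at z = 0. Lengths are in m, angles in rad, forces in N, time in s.
With the tool pointing down it reaches from about 0.275 to 0.725 m from the base axis. Payload 5.6 kg.
Tool frame: the origin (TCP) lies on the mounting face of the last link; the fingertips stand 173 mm ahead of it and the grasp point (between the pads) lies 155 mm ahead of it (bot.finger_overhang is the distance from the TCP to the fingertips, in m); z points along the fingers, y is the line along which they close (so a half turn about z gives the same grasp; the last joint's range is limited). The gripper opens to 85 mm and grips with 20 to 120 N. Pads are 22 mm wide; open, the fingers measure 114 mm over their backs; the gripper's body (76 mm by 85 mm) begins 54 mm behind the grasp point. The pads swing forward as they close: fully open they stand 13 mm farther back than shut.
Start: joints at [1.474, 0.255, 0.108, 0, -1.424, -0.285], TCP at [0.205, 0.51, 0.405] pointing down, gripper open.
Joint ranges: [-2.95, 2.95], [-1.21, 1.97], [-1.09, 1.5], [-2.87, 1.71], [-2.94, -0.07], [-3.05, 3.05]. Speed limits (rad/s): [2.57, 2.57, 3.14, 3.14, 3.14, 3.14].

### API

Orientations are given as [roll, pitch, yaw] about the fixed x, y, z axes, in that order (R = Rz(yaw) Ry(pitch) Rx(roll)).
In Python, from cell import bot, ungrasp, gripper_close, planner, status, cams, hand_in gives the robot as it stands. The module is installed in compiled form; this text tells all that it offers. Calls block until the motion is done:
- bot.goto(position, orientation): joint-space move of the TCP to a pose.
- bot.move_linear(position, rate=0.15, orientation=None): straight line of the TCP; orientation=None keeps the orientation; rate is the mean speed in m/s.
- bot.movej(angles): joint-space move.
- ungrasp() and gripper_close(grip_force=None): open the fingers fully, or close them until they stop; grip_force is the grip in N (None keeps the last).
- bot.pause(seconds).
- planner.inverse_kinematics(position, orientation): joint angles nearest the present ones, or None.
- status.read_state(): the state.
- cams.camera(name): name is "scene" or "top" or "wrist"; returns (picture, depth): 480x640x3 uint8, red, green, blue; 480x640 float32, m along the optical axis (not along the pixel's ray), 0 where there is no reading.
- cams.camera_info(name): a dict with "fx", "fy", "cx", "cy" (pixels), "k1" (the pictures are not rectified: a ray, as slopes to the right and down, at radius r is drawn at 1 + k1 r^2 times it, then the intrinsics apply), "cam_to_world" (4x4, takes a point from camera to world coordinates). Camera axes: x right, y down, z forward; pixel columns grow to the right and rows downward; lengths in m; the calibration is good to about 2 mm. A picture is of the moment at which its call begins: read the wrist's pose just before it. camera_info takes no time and is no camera call; for the wrist camera it gives the pose at the moment of the call.
A pose or a line that the arm cannot do raises bot.MotionError and nothing moves.
- hand_in(): hands the job in; it is judged then, once.
The state is a dict: "t": time; "joints": joint angles; "joint_vel": joint speeds; "effort": joint torques, N m; "tcp_pos": TCP position; "orientation": TCP orientation; "wrist_force": force on the tool from outside, world axes, zero at the start; "torque": the same for the moment, N m; "gripper_width": opening from 0.0 (shut) to 1.0 (fully open); "gripper_force": force on a finger pad.
Only numpy, scipy, OpenCV 4.12 (cv2) and the standard library are available. Lean on these libraries where they do the work, as an engineer would, in place of code of your own. Each camera call takes 0.05 s, during which the arm holds its last target. There are 200 camera calls.

## Working session

There is one attempt and no reset: what is moved stays moved. The work goes in short steps, each a Python script; the robot and the scene stay as the last script left them, time stands still between calls to the robot, and variables do not carry over. Pictures are saved under pics/ and viewed, at most 10 in all, crops included, and the job is handed in when it is done.

```bash
mkdir -p pics; cat > h.py <<'E'
import numpy as np, cv2
from cell import bot, ungrasp, gripper_close, planner, status, cams, hand_in
def cloud(name):
    ci=cams.camera_info(name); im,d=cams.camera(name)
    v,u=np.mgrid[0:480,0:640]
    K=np.array([[ci['fx'],0,ci['cx']],[0,ci['fy'],ci['cy']],[0,0,1]])
    p=cv2.undistortPoints(np.stack([u,v],-1).reshape(-1,1,2).astype(np.float64),K,np.array([ci['k1'],0,0,0.])).reshape(480,640,2)
    P=np.concatenate([p*d[...,None],d[...,None]],-1)
    T=np.array(ci['cam_to_world'])
    W=P@T[:3,:3].T+T[:3,3]; W[d==0]=np.nan
    return im,W
def save(im,n): cv2.imwrite('pics/'+n+'.png',im[...,::-1])
E
python3 - <<'E'
from h import *
for n in ('scene','top'):
    im,W=cloud(n); save(im,n); np.savez(n,im=im,W=W)
    print(n,cams.camera_info(n)['cam_to_world'])
print(status.read_state())
E
```

```text
scene [[ 0.59004947  0.64640905 -0.48373233  1.05489562]
 [ 0.80734971 -0.47633807  0.34826497 -0.34775869]
 [-0.00529849 -0.59603472 -0.80294118  1.06488758]
 [ 0.          0.          0.          1.        ]]
top [[-0.01864239 -0.99788613  0.0622554   0.44391166]
 [-0.99968208  0.01754628 -0.01810725  0.05983749]
 [ 0.01697662 -0.06257317 -0.99789598  1.35315457]
 [ 0.          0.          0.          1.        ]]
{'t': 0.1, 'joints': array([ 1.47360388e+00,  2.55678432e-01,  1.07122477e-01, -3.95091747e-04,
       -1.42388882e+00, -2.84600406e-01]), 'joint_vel': array([-0.00022436, -0.00079467,  0.00293244,  0.00214571,  0.00029296,
        0.00043697]), 'effort': array([-1.97193767e-03, -3.87604916e+01,  2.38474381e+01,  5.37787065e+00,
       -3.81113568e-03, -2.95741479e-06]), 'tcp_pos': array([0.20481064, 0.51028498, 0.40389053]), 'orientation': array([ 3.13990079e+00, -8.78230840e-05, -3.81850938e-01]), 'wrist_force': array([0.18339744, 0.07005503, 0.36820754]), 'torque': array([-0.00516191, -0.00255548, -0.03728132]), 'gripper_force': 0.0, 'gripper_width': 1.0005965943778192}
```

View pics/scene.png

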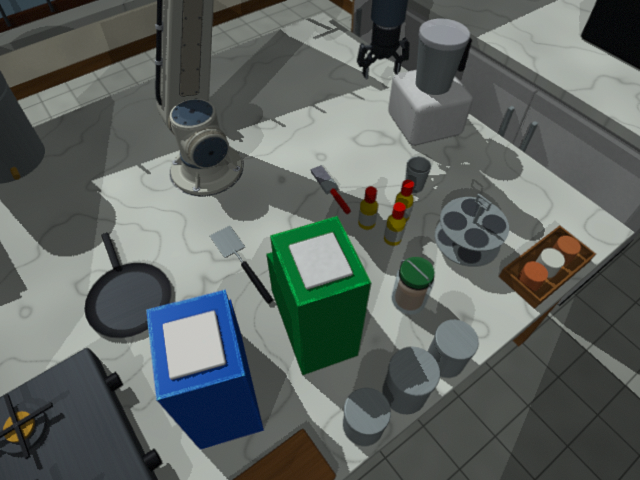

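View pics/top.png

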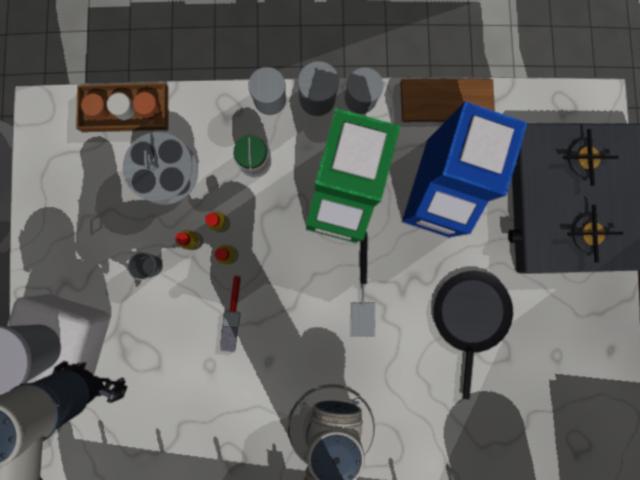

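```bash
python3 - <<'E'
import numpy as np,cv2
for n in ('top','scene'):
    f=np.load(n+'.npz'); im,W=f['im'],f['W']; hsv=cv2.cvtColor(im,cv2.COLOR_RGB2HSV)
    H,S,V=[hsv[...,i].astype(int) for i in range(3)]
    for c,m in dict(red=((H<8)|(H>172))&(S>130)&(V>70),yellow=(H>18)&(H<36)&(S>110)&(V>80),blue=(H>95)&(H<130)&(S>90),green=(H>40)&(H<90)&(S>80)).items():
        k,l,st,ce=cv2.connectedComponentsWithStats(m.astype(np.uint8))
        for i in range(1,k):
            if st[i,4]<60: continue
            p=W[l==i]; p=p[~np.isnan(p[:,0])]
            if len(p)==0: print(n,c,st[i],'nodepth'); continue
            print(n,c,ce[i].round(),st[i,4],'med',np.median(p,0).round(3),'p2',np.percentile(p,2,0).round(3),'p98',np.percentile(p,98,0).round(3))
E
```

```text
top red [212. 219.] 149 med [0.55  0.285 0.139] p2 [0.538 0.272 0.002] p98 [0.566 0.32  0.144]
top red [181. 238.] 127 med [0.506 0.359 0.139] p2 [0.494 0.345 0.129] p98 [0.519 0.372 0.144]
top red [220. 254.] 118 med [0.467 0.265 0.139] p2 [0.454 0.252 0.134] p98 [0.48  0.278 0.144]
top red [233. 306.] 60 med [0.33  0.253 0.017] p2 [0.317 0.246 0.01 ] p98 [0.345 0.261 0.022]
top blue [460. 170.] 7358 med [ 0.626 -0.273  0.288] p2 [ 0.515 -0.399  0.02 ] p98 [ 0.763 -0.208  0.338]
top green [351. 176.] 4824 med [ 0.605 -0.037  0.333] p2 [ 0.505 -0.128  0.004] p98 [0.751 0.045 0.338]
top green [250. 151.] 729 med [0.717 0.189 0.135] p2 [0.682 0.157 0.13 ] p98 [0.753 0.226 0.141]
scene red [407. 187.] 135 med [0.509 0.352 0.137] p2 [0.493 0.343 0.108] p98 [0.519 0.373 0.143]
scene red [371. 192.] 90 med [0.468 0.26  0.139] p2 [0.454 0.249 0.125] p98 [0.481 0.276 0.142]
scene red [398. 210.] 157 med [0.554 0.279 0.138] p2 [0.536 0.27  0.108] p98 [0.565 0.298 0.142]
scene yellow [407. 199.] 77 med [0.519 0.353 0.092] p2 [0.493 0.341 0.075] p98 [0.529 0.37  0.101]
scene yellow [398. 223.] 
[... 425 characters left out ...]
1 med [ 0.516 -0.705  0.09 ] p2 [ 0.508 -0.715  0.085] p98 [ 0.529 -0.693  0.101]
scene blue [389.  12.] 515 med [0.238 0.481 0.455] p2 [0.192 0.464 0.422] p98 [0.251 0.522 0.487]
scene blue [195. 109.] 288 med [-0.008  0.014  0.224] p2 [-0.047 -0.023  0.221] p98 [0.031 0.049 0.228]
scene blue [210. 152.] 359 med [ 0.098 -0.011  0.152] p2 [ 0.092 -0.05   0.107] p98 [0.104 0.03  0.191]
scene blue [206. 377.] 9768 med [ 0.732 -0.332  0.32 ] p2 [ 0.585 -0.406  0.016] p98 [ 0.768 -0.235  0.337]
scene green [319. 300.] 9289 med [ 0.724 -0.085  0.277] p2 [ 0.539 -0.14   0.017] p98 [0.757 0.017 0.337]
scene green [416. 273.] 813 med [0.72  0.184 0.135] p2 [0.68  0.154 0.118] p98 [0.755 0.227 0.139]
```

The scene view shows the three bottles at about (371,200), (407,195) and (398,222), and the blue bin at (205,375), next to the green one at (318,290). The top view puts the caps at (220,254), (181,238) and (212,219). The target is the one at (0.467, 0.265), nearest the base. Next I fit the bins and check IK.

```bash
cat >> h.py <<'E'
from scipy.spatial.transform import Rotation as Ro
def eul(R): return Ro.from_matrix(R).as_euler('xyz')
def ins_R(yaw,flip=1,tilt=np.radians(40)):
    c,s=np.cos(yaw),np.sin(yaw)
    z=np.array([np.sin(tilt)*c,np.sin(tilt)*s,-np.cos(tilt)]); y=flip*np.array([-s,c,0]); return np.stack([np.cross(y,z),y,z],1)
def down(yaw): # tool down, closing line at angle yaw
    y=np.array([np.cos(yaw),np.sin(yaw),0]); z=np.array([0,0,-1.]); return np.stack([np.cross(y,z),y,z],1)
E
python3 - <<'E'
from h import *
pose={}
for n in ('top','scene'):
    f=np.load(n+'.npz'); im,W=f['im'],f['W']
    for b,(ylo,yhi) in dict(blue=(-.42,-.17),green=(-.16,.08)).items():
        m=(np.abs(W[...,2]-.335)<.012)&(W[...,1]>ylo)&(W[...,1]<yhi)&(W[...,0]>.5)&(W[...,0]<.85)
        p=W[m]; r=cv2.minAreaRect(p[:,:2].astype(np.float32)*1000); 
        a=r[2]; w,h=r[1]
        # x axis = long dimension
        bx=np.array(cv2.boxPoints(r)); e=bx[1]-bx[0]; e2=bx[2]-bx[1]; L=e if np.linalg.norm(e)>np.linalg.norm(e2) else e2
        L=L*np.sign(L[0]); yaw=np.arctan2(L[1],L[0]); u=np.array([np.cos(yaw),np.sin(yaw)])
        c=np.array(r[0])/1000-u*.038
        mo=c-u*.080
        print(n,b,'size',np.round(r[1],1),'z',np.median(p[:,2]).round(4),'yaw',yaw.round(4),'c',c.round(4),'mouth',mo.round(4))
        # sloped face check: points in bin frame
        q=W.reshape(-1,3); q=q[~np.isnan(q[:,0])]; d=q[:,:2]-c; X=d@u; Y=d@np.array([-u[1],u[0]])
        s=(X>-.118)&(X<-.046)&(abs(Y)<.068)&(q[:,2]>.15)&(q[:,2]<.26)
        if s.sum()>30:
            A=np.c_[X[s]+.08,Y[s],np.ones(s.sum())]; print('  slope fit',np.linalg.lstsq(A,q[s,2],rcond=None)[0].round(4),'(exp .839,0,.2035)', 'Yrange',np.percentile(Y[s],[1,99]).round(3))
c=np.array([.626,-.273])
E
python3 - <<'E'
from h import *
print(cams.camera_info('wrist'))
s=status.read_state()
T=np.array(cams.camera_info('wrist')['cam_to_world']); Rt=Ro.from_euler('xyz',s['orientation']).as_matrix()
print('cam in tool',(Rt.T@(T[:3,3]-s['tcp_pos'])).round(3),(Rt.T@T[:3,:3]).round(2))
for a in range(0,360,45):
    print(a,planner.inverse_kinematics([.467,.265,.128+.155],eul(down(np.radians(a)))))
E
```

```text
top blue size [143.1 167.3] z 0.3363 yaw -0.3314 c [ 0.6369 -0.305 ] mouth [ 0.5613 -0.2789]
  slope fit [0.8768 0.0017 0.2024] (exp .839,0,.2035) Yrange [-0.067  0.067]
top green size [140.8 164. ] z 0.3363 yaw -0.2808 c [ 0.6262 -0.0419] mouth [ 0.5494 -0.0197]
  slope fit [ 8.499e-01 -8.000e-04  2.018e-01] (exp .839,0,.2035) Yrange [-0.066  0.067]
scene blue size [141.4 167.3] z 0.3361 yaw -0.3393 c [ 0.6344 -0.3069] mouth [ 0.559  -0.2803]
scene green size [140.9 167.7] z 0.3357 yaw -0.2797 c [ 0.6244 -0.042 ] mouth [ 0.5475 -0.0199]
{'fx': 332.5957383450103, 'fy': 332.5957383450103, 'cx': 314.9191762014219, 'cy': 236.36577997658796, 'k1': -0.05139814695160714, 'cam_to_world': array([[-0.37340903, -0.89111633, -0.2578321 ,  0.27041972],
       [-0.92766625,  0.35900018,  0.10273363,  0.48414094],
       [ 0.00101416,  0.27754381, -0.96071245,  0.37176672],
       [ 0.        ,  0.        ,  0.        ,  1.        ]])}
cam in tool [ 0.071 -0.     0.032] [[-0.   -0.96 -0.28]
 [ 1.   -0.   -0.  ]
 [ 0.   -0.28  0.96]]
0 [ 0.80781167  0.29878588 -0.1506489   0.         -1.12136155  2.33378099]
45 None
90 [ 8.07811667e-01  2.98785877e-01 -1.50648899e-01 -4.44089210e-16
 -1.12136155e+00 -2.37860799e+00]
135 [ 0.80781167  0.29878588 -0.1506489   0.         -1.12136155 -1.59320983]
180 [ 8.07811667e-01  2.98785877e-01 -1.50648899e-01 -4.44089210e-16
 -1.12136155e+00 -8.07811667e-01]
225 [ 0.80781167  0.29878588 -0.1506489   0.         -1.12136155 -0.0224135 ]
270 [ 8.07811667e-01  2.98785877e-01 -1.50648899e-01  4.44089210e-16
 -1.12136155e+00  7.62984660e-01]
315 [ 8.07811667e-01  2.98785877e-01 -1.50648899e-01  4.44089210e-16
 -1.12136155e+00  1.54838282e+00]
```

```bash
python3 - <<'E'
from h import *
yaw=-.31; mo=np.array([.560,-.2795,.2035])
for fl in (1,-1):
  R=ins_R(yaw,fl)
  for s in (-.03,0,.05,.105):   # base depth
    p=mo+R[:,2]*(s-.128-.155)
    q=planner.inverse_kinematics(p,eul(R)); print(fl,s,p.round(3),None if q is None else np.round(q,2))
  p=mo+R[:,2]*(.06-.173); q=planner.inverse_kinematics(p,eul(R)); print('push',p.round(3),None if q is None else np.round(q,2))
# wrist look at the mouth: tool tilted 40, back off
q=planner.inverse_kinematics(mo+ins_R(yaw,-1)[:,2]*-.33,eul(ins_R(yaw,-1)));print(q)
# look above bottle
for a in (180,225,200):
  R=down(np.radians(a)); print(a,'cam dir',R[:,0].round(2),planner.inverse_kinematics([.44,.24,.36],eul(R)))
E
```

```text
1 -0.03 [ 0.368 -0.218  0.443] [-0.11 -0.24 -0.49  0.21 -0.65 -1.89]
1 0 [ 0.387 -0.224  0.42 ] [-0.13 -0.19 -0.51  0.22 -0.57 -1.89]
1 0.05 [ 0.417 -0.234  0.382] [-0.15 -0.1  -0.54  0.24 -0.44 -1.92]
1 0.105 [ 0.451 -0.245  0.34 ] [-0.17  0.01 -0.58  0.3  -0.3  -1.97]
push [ 0.491 -0.257  0.29 ] [-0.25  0.15 -0.67  0.65 -0.07 -2.27]
-1 -0.03 [ 0.368 -0.218  0.443] [-0.11 -0.24 -0.49  0.21 -0.65  1.25]
-1 0 [ 0.387 -0.224  0.42 ] [-0.13 -0.19 -0.51  0.22 -0.57  1.25]
-1 0.05 [ 0.417 -0.234  0.382] [-0.15 -0.1  -0.54  0.24 -0.44  1.23]
-1 0.105 [ 0.451 -0.245  0.34 ] [-0.17  0.01 -0.58  0.3  -0.3   1.17]
push [ 0.491 -0.257  0.29 ] [-0.25  0.15 -0.67  0.65 -0.07  0.87]
[-0.10594056 -0.27043228 -0.47137413  0.20547314 -0.69245267  1.25452161]
180 cam dir [-0. -1. -0.] [ 8.12501524e-01  1.77603890e-01 -1.05632284e-01 -4.44089210e-16
 -1.28756015e+00 -8.12501524e-01]
225 cam dir [ 0.71 -0.71  0.  ] [ 0.81250152  0.17760389 -0.10563228  0.         -1.28756015 -0.02710336]
200 cam dir [ 0.34 -0.94  0.  ] [ 0.81250152  0.17760389 -0.10563228  0.         -1.28756015 -0.46343567]
```

```bash
python3 - <<'E'
from h import *
bot.goto([.30,.15,.50],eul(down(np.radians(225))))
yaw=-.31; mo=np.array([.560,-.2795,.2035]); R=ins_R(yaw,1)
bot.goto(mo-R[:,2]*.38,eul(R)); bot.pause(.3)
im,W=cloud('wrist'); save(im,'w1'); np.savez('w1',im=im,W=W)
bot.goto([.30,.15,.50],eul(down(np.radians(225))))
bot.goto([.44,.24,.36],eul(down(np.radians(225)))); bot.pause(.3)
im,W=cloud('wrist'); save(im,'w2'); np.savez('w2',im=im,W=W)
print(status.read_state()['t'],status.read_state()['tcp_pos'])
E
python3 - <<'E'
import cv2,numpy as np
cv2.imwrite('pics/w12.png',cv2.resize(np.hstack([cv2.imread('pics/w1.png'),cv2.imread('pics/w2.png')]),(800,300)))
E
```

```text
6.175 [0.43963914 0.2399185  0.36094017]
```

View pics/w12.png

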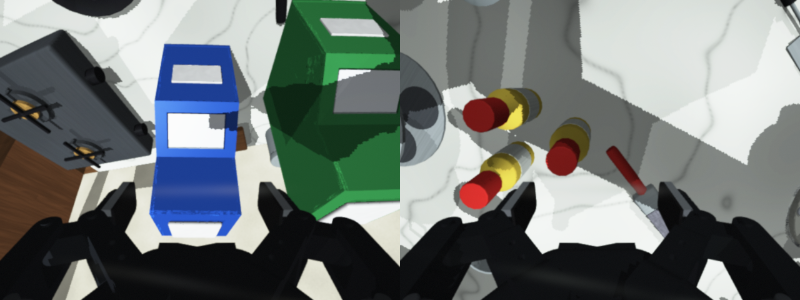

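The left half (w1) shows the blue bin with a flap-like white panel at about (314,208) in full-size pixels. The right half (w2) shows three bottles; the target cap is the one at about (900-640, 250). I'll measure both with depth.

```bash
python3 - <<'E'
from h import *
f=np.load('w1.npz'); im,W=f['im'],f['W']; hsv=cv2.cvtColor(im,cv2.COLOR_RGB2HSV); H,S,V=[hsv[...,i].astype(int) for i in range(3)]
for (v,u) in ((208,314),(117,315),(365,312),(75,300),(165,300),(245,300),(330,280)): print((u,v),W[v,u].round(3))
m=((H>95)&(H<130)&(S>90))
# front wall: vertical plane z<.165 ; slope pts
c0=np.array([.6365,-.306])
def binfit(m,yaw):
    u=np.array([np.cos(yaw),np.sin(yaw)]); n=np.array([-u[1],u[0]])
    p=W[m]; p=p[~np.isnan(p[:,0])]; d=p[:,:2]-c0; return d@u,d@n,p
# the slope edges: intersect colour mask of blue+flap on the slope plane
X,Y,p=binfit(np.ones((480,640),bool),-.31)
s=(abs(p[:,2]-(.2035+.839*(X+.08)))<.012)&(p[:,2]>.176)&(p[:,2]<.228)&(abs(Y)<.1)
q=p[s]; A=np.c_[q[:,:2],np.ones(len(q))]; k=np.linalg.lstsq(A,q[:,2],rcond=None)[0]
print('plane',k.round(4),'slope',np.hypot(k[0],k[1]).round(3),'yaw',np.arctan2(k[1],k[0]).round(4),len(q))
# fit side edges: per z-slice extreme Y
g=(k[:2]/np.hypot(*k[:2])); nn=np.array([-g[1],g[0]])
for yaw in (np.arctan2(k[1],k[0]),-.31,-.30):
    u=np.array([np.cos(yaw),np.sin(yaw)]);n=np.array([-u[1],u[0]]); Y2=q[:,:2]@n
    for a,b in ((.176,.19),(.19,.21),(.21,.228)):
        t=(q[:,2]>a)&(q[:,2]<b); print(round(yaw,3),a,np.percentile(Y2[t],[.5,99.5]).round(4),np.mean(np.percentile(Y2[t],[.5,99.5])).round(4))
# flap (unsaturated) pixels on slope
lab=(S<70)&(abs(W[...,2]-(W[...,:2]@k[:2]+k[2]))<.006)&(W[...,2]>.176)&(W[...,2]<.23)&(W[...,1]<-.2)&(W[...,1]>-.36)
k_,l,st,ce=cv2.connectedComponentsWithStats(lab.astype(np.uint8)); i=1+np.argmax(st[1:,4]); print('flap comp',st[i],ce[i])
P=W[l==i]; hull=cv2.minAreaRect((np.c_[P[:,:2]@nn, P[:,:2]@g/np.cos(np.radians(40))]*1000).astype(np.float32)); print('flap rect',hull)
ctr=np.array(hull[0])/1000; xy=nn*ctr[0]+g*ctr[1]*np.cos(np.radians(40)); print('mouth xy',xy.round(4),'z',(xy@k[:2]+k[2]).round(4), 'median',np.median(P,0))
f=np.load('w2.npz'); im,W=f['im'],f['W']; hsv=cv2.cvtColor(im,cv2.COLOR_RGB2HSV); H,S,V=[hsv[...,i].astype(int) for i in range(3)]
m=((H<8)|(H>172))&(S>130)&(V>50)&(abs(W[...,2]-.14)<.006)
k_,l,st,ce=cv2.connectedComponentsWithStats(m.astype(np.uint8))
for i in range(1,k_):
    if st[i,4]>100:
        P=W[l==i]; print('cap',ce[i].round(),st[i,4],cv2.minEnclosingCircle((P[:,:2]*1000).astype(np.float32)),P.mean(0).round(4))
E
```

```text
(314, 208) [ 0.56  -0.28   0.201]
(315, 117) [ 0.523 -0.267  0.099]
(312, 365) [ 0.647 -0.31   0.342]
(300, 75) [ 0.518 -0.286  0.007]
(300, 165) [ 0.522 -0.283  0.173]
(300, 245) [ 0.585 -0.304  0.228]
(280, 330) [ 0.584 -0.322  0.322]
plane [ 0.7887 -0.2745 -0.3175] slope 0.835 yaw -0.3349 9364
-0.335 0.176 [-0.1494 -0.0115] -0.0805
-0.335 0.19 [-0.1493 -0.0115] -0.0804
-0.335 0.21 [-0.1494 -0.0113] -0.0804
-0.31 0.176 [-0.1643 -0.0264] -0.0953
-0.31 0.19 [-0.1646 -0.0269] -0.0958
-0.31 0.21 [-0.1653 -0.0274] -0.0963
-0.3 0.176 [-0.1702 -0.0323] -0.1013
-0.3 0.19 [-0.1708 -0.0331] -0.1019
-0.3 0.21 [-0.1717 -0.0338] -0.1028
flap comp [ 269  181   91   57 4913] [313.23692245 209.18115205]
flap rect ((-80.63945007324219, 812.4356689453125), (95.74950408935547, 62.2549934387207), 0.7098510265350342)
mouth xy [ 0.5613 -0.2807] z 0.2022 median [ 0.5610818  -0.28088599  0.20149923]
cap [128. 185.] 2244 ((550.7332153320312, 285.5732727050781), 15.890544891357422) [0.5503 0.2846 0.1385]
cap [258. 256.] 1883 ((466.2894287109375, 263.76800537109375), 15.382800102233887) [0.4666 0.2629 0.1385]
cap [119. 312.] 1664 ((505.13336181640625, 358.2991638183594), 16.211597442626953) [0.5053 0.3569 0.1384]
```

```bash
cat >> h.py <<'E'
YAW=-.335; MO=np.array([.5613,-.2807,.2030]); RI=ins_R(YAW,1); UP=-RI[:,0]  # UP = up the slope
def ins(s,off=-.004,L=.283): return MO+RI[:,2]*(s-L)+UP*off
E
python3 - <<'E'
from h import *
print(UP.round(3))
o=eul(down(np.radians(135))); xy=[.4664,.2634]
bot.goto(xy+[.36],o); bot.move_linear(xy+[.283],.06); gripper_close(100); bot.pause(.3)
s=status.read_state(); print(s['t'],s['gripper_width'],s['gripper_force'],s['tcp_pos'],s['orientation'])
bot.move_linear(xy+[.46],.15)
s=status.read_state(); print(s['gripper_width'],s['gripper_force'],s['wrist_force'])
bot.goto([.30,.15,.50],o)
bot.goto(ins(-.097),eul(RI)); bot.pause(.3)
print(status.read_state()['t'],status.read_state()['gripper_width'],status.read_state()['tcp_pos'],ins(-.097))
for n in ('scene','top','wrist'):
    im,W=cloud(n); save(im,n+'3'); np.savez(n+'3',im=im,W=W)
    hsv=cv2.cvtColor(im,cv2.COLOR_RGB2HSV); H,S,V=[hsv[...,i].astype(int) for i in range(3)]
    p=(W-ins(-.097))@RI  # tool frame
    m=(p[...,2]>.16)&(p[...,2]<.30)&(np.hypot(p[...,0],p[...,1])<.04)
    for a,b in ((.17,.18),(.2,.215),(.215,.24),(.24,.265),(.265,.29)):
        k=m&(p[...,2]>a)&(p[...,2]<b); 
        if k.sum()>10: print(n,a,k.sum(),'x',np.percentile(p[k][:,0],[3,97]).round(4),'y',np.percentile(p[k][:,1],[3,97]).round(4))
    if m.sum(): print(n,'axial max',np.percentile(p[m][:,2],99.5))
E
python3 -c "
import cv2,numpy as np
cv2.imwrite('pics/c3.png',cv2.resize(np.hstack([cv2.imread('pics/scene3.png'),cv2.imread('pics/wrist3.png')]),(800,300)))"
```

```text
[ 0.723 -0.252  0.643]
9.8583 0.3490517765577978 98.71598482131958 [0.46656267 0.26357057 0.28343536] [-3.14138749e+00  1.05261888e-03 -2.35599051e+00]
0.3462695221111926 98.70561361312866 [-0.17900971 -0.1682125  -1.50646859]
13.8167 0.34885884158541747 [ 0.32801914 -0.19902239  0.49154022] [ 0.32772517 -0.19938767  0.49152574]
scene 0.17 82 x [-0.0166 -0.0033] y [-0.0145  0.0157]
scene 0.2 202 x [-0.0251 -0.0039] y [-0.0211  0.0239]
scene 0.215 338 x [-0.0258 -0.0041] y [-0.0213  0.0244]
scene 0.24 322 x [-0.0264 -0.0047] y [-0.021   0.0249]
scene 0.265 217 x [-0.0251 -0.0047] y [-0.0201  0.0241]
scene axial max 0.28156148957154375
top 0.17 39 x [-0.0173 -0.0061] y [-0.0128  0.0234]
top 0.2 128 x [-0.0264  0.0053] y [-0.0175  0.027 ]
top 0.215 190 x [-0.0271  0.0033] y [-0.0148  0.0278]
top 0.24 163 x [-0.0271  0.0012] y [-0.0146  0.0283]
top 0.265 108 x [-0.0263  0.0012] y [-0.0151  0.0277]
top axial max 0.2831217300620993
wrist 0.17 415 x [0.0067 0.0168] y [-0.0145  0.0151]
wrist 0.2 875 x [0.003  0.0256] y [-0.0229  0.0237]
wrist 0.215 707 x [0.0124 0.0262] y [-0.0207  0.0221]
wrist 0.24 423 x [0.014  0.0262] y [-0.0197  0.0211]
wrist 0.265 182 x [0.0151 0.0256] y [-0.0181  0.0197]
wrist axial max 0.2798983107216249
```

View pics/c3.png

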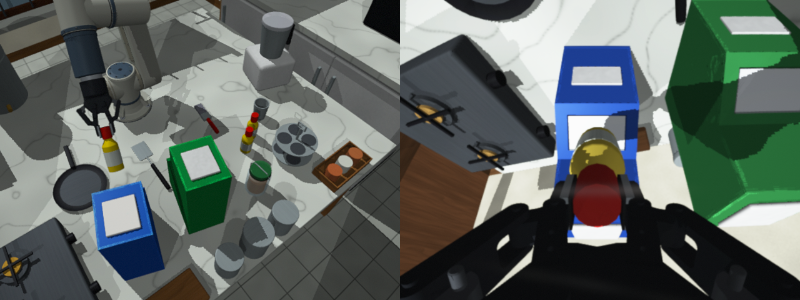

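The bottle is gripped by the cap in line with the tool, within about 1 mm, and it points at the flap (wrist view about (595,130)). I insert it in steps, watching the force.

```bash
python3 - <<'E'
from h import *
f0=status.read_state()['wrist_force']
bot.move_linear(ins(-.01),.12)
for s in (.02,.045,.07,.09,.103):
    bot.move_linear(ins(s),.06); bot.pause(.1)
    st=status.read_state(); df=(st['wrist_force']-f0)@RI
    print(s,'F tool',df.round(2),'w',st['gripper_width'].round(3),(st['tcp_pos']-ins(s)).round(4))
    if abs(df).max()>25: print('STOP'); break
print(st['t'])
im,W=cloud('wrist'); save(im,'w4'); im2,W=cloud('scene'); save(im2,'s4')
cv2.imwrite('pics/c4.png',cv2.resize(np.hstack([im2,im]),(800,300))[...,::-1])
E
```

```text
Traceback (most recent call last):
AttributeError: 'float' object has no attribute 'round'
```

```bash
python3 - <<'E'
from h import *
for s in (.03,.045,.07,.09,.103):
    bot.move_linear(ins(s),.06); bot.pause(.1)
    st=status.read_state(); df=st['wrist_force']@RI
    print(s,'F tool',df.round(2),'w',round(st['gripper_width'],3),(st['tcp_pos']-ins(s)).round(4))
    if abs(df).max()>25: print('STOP'); break
print(st['t'])
im,W=cloud('wrist'); save(im,'w4'); im2,W=cloud('scene'); save(im2,'s4')
cv2.imwrite('pics/c4.png',cv2.resize(np.hstack([im2,im]),(800,300))[...,::-1])
E
```

```text
0.03 F tool [ 3.63 -0.79  3.07] w 0.351 [-0.0002  0.0001 -0.0005]
0.045 F tool [3.67 0.13 0.67] w 0.349 [-0.0003  0.0001 -0.0003]
0.07 F tool [ 3.76 -0.51  2.74] w 0.349 [-0.0002 -0.     -0.0004]
0.09 F tool [ 4.02 -0.47  2.57] w 0.35 [-0.0002 -0.     -0.0004]
0.103 F tool [ 4.21 -0.64  2.65] w 0.351 [-0.0001  0.     -0.0003]
18.225
```

View pics/c4.png

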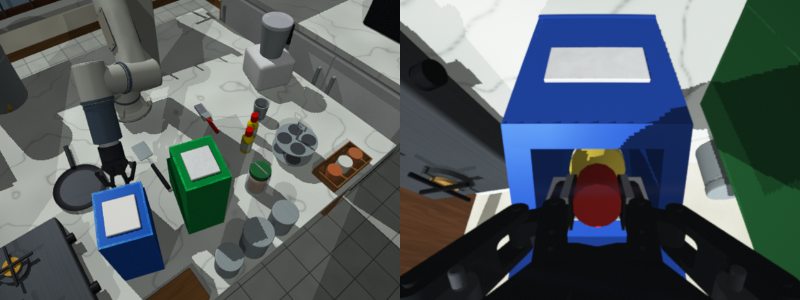

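The bottle is inside up to its neck, the flap rests on it and the fingers are still outside. I make a light contact with the bin's lower mouth edge (to be sure of criterion 1), then release.

```bash
python3 - <<'E'
from h import *
bot.move_linear(ins(.07),.08)
for off in (-.006,-.008,-.010):
    bot.move_linear(ins(.07,off),.03); bot.pause(.15)
    F=status.read_state()['wrist_force']@RI; print(off,F.round(2))
    if F[0]<2: break
bot.move_linear(ins(.07),.04); bot.move_linear(ins(.106),.08)
ungrasp(); bot.pause(.3)
bot.move_linear(ins(.03),.15); bot.pause(.3)
im,W=cloud('wrist'); save(im,'w5'); im2,W2=cloud('scene'); save(im2,'s5'); np.savez('w5',im=im,W=W)
cv2.imwrite('pics/c5.png',cv2.resize(np.hstack([im2,im]),(800,300))[...,::-1])
print(status.read_state()['t'])
E
```

```text
-0.006 [ 1.86  0.9  -0.47]
22.075
```

View pics/c5.png

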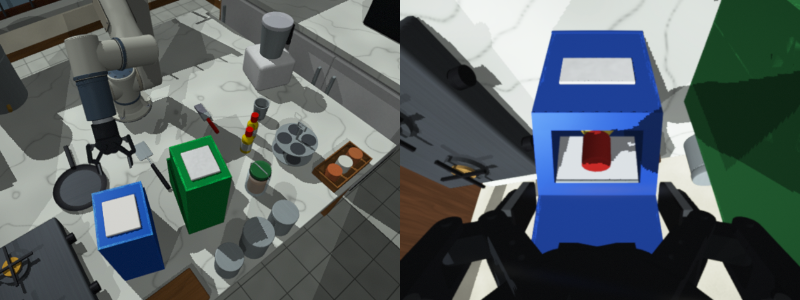

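The bottle hangs in the mouth with the flap resting on it: the cap is at about (312,240) in the wrist picture. I locate it and push it on with closed fingers.

```bash
python3 - <<'E'
from h import *
f=np.load('w5.npz'); im,W=f['im'],f['W']; hsv=cv2.cvtColor(im,cv2.COLOR_RGB2HSV); H,S,V=[hsv[...,i].astype(int) for i in range(3)]
m=((H<8)|(H>172))&(S>130)&(V>40)&(abs(W[...,0]-MO[0])<.1)&(abs(W[...,1]-MO[1])<.1)
B=np.stack([UP,RI[:,1],RI[:,2]],1); P=(W[m]-MO)@B
print('red upslope,y,depth p2/50/98',np.percentile(P,[2,50,98],axis=0).round(4).tolist(),len(P))
m2=(H>15)&(H<38)&(S>100)&(abs(W[...,0]-MO[0])<.1)&(abs(W[...,1]-MO[1])<.1); P2=(W[m2]-MO)@B; print('yellow',np.percentile(P2,[5,50,95],axis=0).round(4).tolist(),len(P2))
top=P[np.argsort(P[:,2])[:60]]; print('shallowest',top.mean(0).round(4))
for v in range(200,300,12): print(v,[tuple(((W[v,u]-MO)@B).round(3)) for u in (305,315,325)], im[v,315])
for tilt in (40,32,25):
  for d in (.0,.03,.05,.065):
    R=ins_R(YAW,1,np.radians(tilt)); q=planner.inverse_kinematics(MO+RI[:,2]*d-R[:,2]*.173,eul(R)); print(tilt,d,None if q is None else q.round(2))
E
```

```text
red upslope,y,depth p2/50/98 [[-0.0295, -0.0142, -0.0238], [-0.013, -0.0005, -0.0133], [0.0097, 0.0134, 0.0025]] 2606
yellow [[-0.0294, -0.0168, 0.0084], [-0.027, 0.0093, 0.0146], [-0.0242, 0.0172, 0.0234]] 89
shallowest [-0.0092 -0.0016 -0.0242]
200 [(np.float64(-0.038), np.float64(-0.007), np.float64(0.0)), (np.float64(-0.038), np.float64(0.0), np.float64(0.0)), (np.float64(-0.038), np.float64(0.007), np.float64(-0.001))] [ 67 124 233]
212 [(np.float64(-0.029), np.float64(-0.007), np.float64(0.002)), (np.float64(-0.03), np.float64(0.0), np.float64(-0.002)), (np.float64(-0.029), np.float64(0.007), np.float64(0.001))] [163  34  32]
224 [(np.float64(-0.023), np.float64(-0.006), np.float64(-0.009)), (np.float64(-0.023), np.float64(0.0), np.float64(-0.009)), (np.float64(-0.022), np.float64(0.007), np.float64(-0.006))] [81 18 16]
236 [(np.float64(-0.017), np.float64(-0.006), np.float64(-0.014)), (np.float64(-0.017), np.float64(0.0), np.float64(-0.016)), (np.float64(-0.017), np.float64(0.007), np.float64(-0.014))] [82 18 17]
248 [(np.float64(-0.011), np.float64(-0.006), np.float64(-0.022)
[... 706 characters left out ...]
4))] [220 225 229]
296 [(np.float64(0.034), np.float64(-0.007), np.float64(0.001)), (np.float64(0.033), np.float64(0.0), np.float64(0.001)), (np.float64(0.032), np.float64(0.007), np.float64(-0.002))] [ 62 106 217]
40 0.0 [-0.17  0.03 -0.61  0.4  -0.27 -2.09]
40 0.03 [-0.2   0.09 -0.64  0.53 -0.17 -2.19]
40 0.05 None
40 0.065 None
32 0.0 [-0.17  0.08 -0.39  0.17 -0.56 -1.86]
32 0.03 [-0.17  0.14 -0.39  0.18 -0.5  -1.87]
32 0.05 [-0.18  0.17 -0.39  0.19 -0.46 -1.87]
32 0.065 [-0.18  0.2  -0.39  0.19 -0.44 -1.88]
25 0.0 [-0.18  0.14 -0.24  0.1  -0.77 -1.78]
25 0.03 [-0.18  0.19 -0.23  0.1  -0.72 -1.78]
25 0.05 [-0.19  0.23 -0.23  0.1  -0.68 -1.78]
25 0.065 [-0.19  0.26 -0.22  0.1  -0.66 -1.78]
```

```bash
cat >> h.py <<'E'
BX=np.array([np.cos(YAW),np.sin(YAW),0]); BY=np.array([-np.sin(YAW),np.cos(YAW),0]); EZ=np.array([0,0,1.])
def tip(x,z,tilt,y=0.,back=0.):
    R=ins_R(YAW,1,np.radians(tilt)); return MO+x*BX+y*BY+z*EZ-R[:,2]*(.173+back), eul(R)
E
python3 - <<'E'
from h import *
p,o=tip(-.006,.002,28,back=.05); bot.move_linear(p,.12,o)
p,o=tip(-.006,.002,28); bot.move_linear(p,.08,o)
print(status.read_state()['wrist_force'].round(2))
gripper_close(80); bot.pause(.2); s=status.read_state(); print(s['gripper_width'],s['gripper_force'])
p,o=tip(.004,.0035,38); bot.move_linear(p,.03,o); bot.pause(.2)
s=status.read_state(); print((s['wrist_force']@RI).round(2),s['gripper_width'],s['t'])
ungrasp(); bot.pause(.4)
p,o=tip(.004,.0035,38,back=.08); bot.move_linear(p,.15,o); bot.pause(.2)
im,W=cloud('wrist'); save(im,'w6'); np.savez('w6',im=im,W=W); print(status.read_state()['t'])
hsv=cv2.cvtColor(im,cv2.COLOR_RGB2HSV); H,S,V=[hsv[...,i].astype(int) for i in range(3)]
m=((H<8)|(H>172))&(S>130)&(V>40)&(abs(W[...,0]-MO[0])<.1)&(abs(W[...,1]-MO[1])<.1)
P=(W[m]-MO)@np.stack([BX,BY,EZ],1); print(m.sum(),np.percentile(P,[2,50,98],axis=0).round(4).tolist() if m.any() else '')
E
```

```text
[-0.37  0.3   0.3 ]
0.33333127472075935 78.89191031455994
[ 3.31 -0.58  1.18] 0.340190419879361 25.2917
27.2167
1936 [[-0.022, -0.013, -0.0263], [-0.0156, 0.0008, -0.0047], [0.0047, 0.015, -0.0023]]
```

View pics/w6.png

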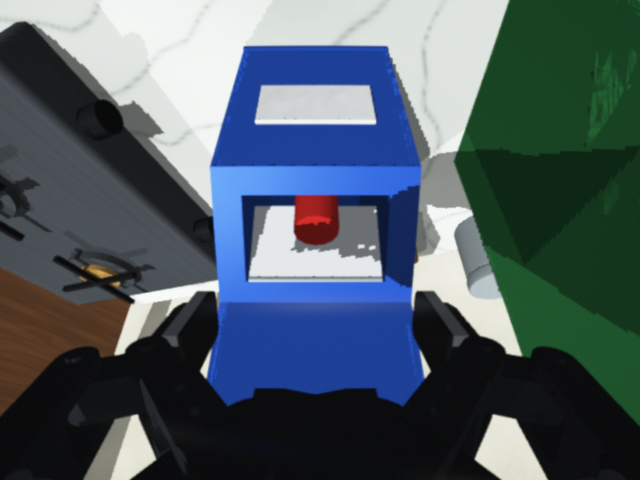

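The cap has unhooked, with its top face about 3 mm below the mouth centre (pixel (317,232)). I push it down with closed fingers.

```bash
python3 - <<'E'
from h import *
gripper_close(40)
p,o=tip(-.005,.03,30,y=.001); bot.move_linear(p,.12,o)
for x,z in ((-.005,.002),(-.003,-.010),(.002,-.022),(.006,-.034),(.009,-.044),(.010,-.050)):
    p,o=tip(x,z,30,y=.001); bot.move_linear(p,.06,o)
    F=status.read_state()['wrist_force']; print(x,z,F.round(2))
    if np.abs(F).max()>25: print('STOP'); break
p,o=tip(.0,-.015,30,y=.001); bot.move_linear(p,.12,o)
p,o=tip(.0,-.015,38,back=.09); bot.move_linear(p,.15,o); bot.pause(.8)
im,W=cloud('wrist'); im2,W2=cloud('scene'); save(im,'w7'); cv2.imwrite('pics/c7.png',cv2.resize(np.hstack([im2,im]),(800,300))[...,::-1]); print(status.read_state()['t'])
v=(W-MO)@np.stack([UP,RI[:,1],RI[:,2]],1); m=(abs(v[...,0])<.028)&(abs(v[...,1])<.045)&(abs(v[...,2])<.03); print('flap plane depth p5/50/95',np.percentile(v[m][:,2],[5,50,95]).round(4))
E
```

```text
-0.005 0.002 [-0.01 -0.09 -0.12]
-0.003 -0.01 [-0.45  0.5   0.51]
0.002 -0.022 [-1.71  1.11 -0.11]
0.006 -0.034 [-1.26  2.42 -1.07]
0.009 -0.044 [-1.58  2.   -0.64]
0.01 -0.05 [-0.88  0.12 -2.55]
33.075
flap plane depth p5/50/95 [-0.      0.001   0.0021]
```

View pics/c7.png

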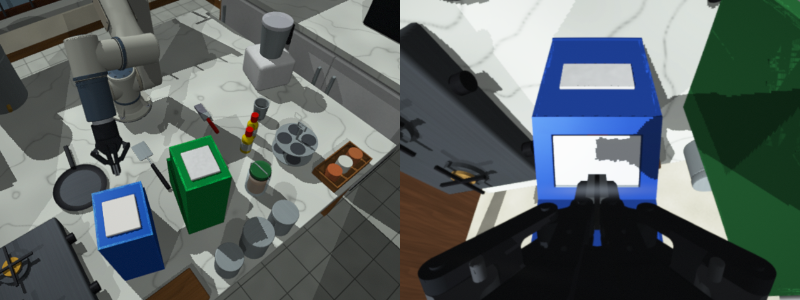

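The flap is fully shut (the plane matches within 2 mm) and the bottle is out of sight inside. I back off, open the fingers and hand in.

```bash
python3 - <<'E'
from h import *
p,o=tip(.0,-.015,38,back=.13); bot.move_linear(p,.12,o); ungrasp(); bot.pause(.8)
s=status.read_state(); print(s['t'],s['wrist_force'].round(2)); print(hand_in())
E
```

```text
35.1417 [-0.08 -0.1   0.02]
the job is handed in; nothing more can be done
None
```

I handed the job in at about 35 s of the 67 s limit: the yellow bottle went through the blue bin's flap and is inside, that flap measured shut, and I touched neither the green bin nor any bystander; the hand-in returned no verdict.

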